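# Lay a pressure transmitter on its back against the bench stop

## Task

Get the standing pressure transmitter ready for its cover screws: without gripping or lifting it, tip it over away from the red-faced bench stop with the fingertips and ease it down gently onto its back, never letting it fall. Then push it along the mat until its foot is squarely up against the stop, front cover facing up. Leave everything else where it is.

Things in the scene. Friction and masses are not known exactly. Their poses are not given: they have to be found in the camera images.
- transmitter: Loose transmitter, 0.72 to 0.94 kg, upright on the mat, front cover towards the stop. Origin: centre of its underside; z up along it, x out of its flat back (tip it this way), y across. Flange block 70 mm (x) by 86 mm (y), z 0 to 56 mm; grey housing x -29 to +35, 80 mm wide, z 70 to 182 mm, cover on its -x face. Mass centre near x = 2, z = 75 mm: overbalances when tipped about 24 degrees.
- stub_end (a point): Centre of the free end of the transmitter's steel conduit stub, its highest point when it stands: x = -4, y = 0, z = 246 mm in the transmitter's frame. The stub is a round tube 18 mm across, z 196 to 246 mm, over a brass gland 28 mm across, z 182 to 196 mm, both on the line x = -4, y = 0.
- housing_top (a point): Middle of the housing's flat top face (64 by 80 mm), round the foot of the gland: x = 3, y = 0, z = 182 mm in the transmitter's frame. With the transmitter laid down this face stands upright at the end away from the stop and can be pushed either side of the stub.
- heel (a point): Middle of the transmitter's lower back edge, on which it tips (x = 35, y = 0, z = 0 mm in its frame); it stays down on the mat. Flange block and housing share the flat back plane x = 35 mm, so it lies flat on its back; the stub then sticks out level, its underside 30 mm above the mat.
- stop: Bench stop fixed to the bench: steel angle with a red rubber face, 180 mm long (y), 38 mm high, all at x below 0. Origin: on the mat (rubber, 3 mm thick, its top at world z = 3 mm) under the middle of the red face; x points out of the face to the transmitter, which starts 4 to 30 mm in front of it, its x axis along the stop's within 5 degrees.
- wrench_a: Loose open wrench 170 mm long lying on the mat; leave it alone.
- wrench_b: Loose open wrench 200 mm long lying on the mat; leave it alone.
- screwdriver: Loose screwdriver 180 mm long lying on the mat; leave it alone.
- gauge: Loose round pressure gauge, 63 mm across and 26 mm high, lying face up with a brass stem; leave it alone.
- valve: Loose small steel needle valve, 74 mm long, 52 mm high, with a black T handle on top; leave it alone.
- adapter: Loose brass adapter, 26 mm across and 36 mm high; leave it alone.
- jar: Loose small jar of grease, 52 mm across and 55 mm high, behind the stop; leave it alone.
Things that resemble listed ones, but are neither listed nor needed, are in the scene too. There is more than one size of the transmitter; the job needs the middle-sized. Leave any purple look-alike of the stop alone.

How it is judged (in metres and radians):
At the end, for the whole second after the job is handed in: The transmitter lies flat on its back on the mat (within 6 degrees), cover up, the middle of its underside within 8 mm of the stop's red face and within 60 mm of the face's middle sideways, square to the face within 7 degrees, and at rest (angle between transmitter's own x axis and vertical above 3.04 rad and height (world z) of transmitter between 0.03 and 0.046 m and x of transmitter in the frame of stop between -0.005 and 0.008 m and y of transmitter in the frame of stop between -0.06 and 0.06 m and angle between the z axis of transmitter and the x axis of stop, either way round below 0.12 rad and linear speed of transmitter below 0.02 m/s); the robot touches nothing.
It fails at once if the transmitter falls or is flung over instead of being eased down (turns faster than 2.5 rad/s) (angular speed of transmitter above 2.5 rad/s).
It fails at once if the transmitter is lifted or carried, or tipped the wrong way (its lower back edge rises more than 25 mm off the mat) (height (world z) of heel above 0.028 m).
It fails at once if the transmitter is squeezed or pushed with more than 40 N (contact force between the fingers and transmitter above 40 N).
It fails at once if a bystander is moved more than 20 mm (distance of any of wrench_a, wrench_b, screwdriver, gauge, valve, adapter, jar from where it was at the start of the episode above 0.02 m).
It also fails if it takes over 72 s, if anything falls off the work surface, if the arm or the gripper's body presses on something with over 40 N, if the wrist force passes 120 N, or if a joint passes its speed limit or range.

## Robot

A 6-joint arm with a two-finger parallel gripper is mounted at the origin on the work surface. World frame = base frame: x ahead of the robot, y to its left, z up, the work surface at z = 0. Lengths are in mm, angles in rad, forces in N, time in s.
With the tool pointing down it reaches from about 275 to 875 mm from the base axis. Payload 12.5 kg.
Tool frame: the origin (TCP) lies midway between the tips of the shut fingers; the grasp point (between the pads) lies 19 mm behind it; z points along the fingers, x is the direction in which the jaws open and shut, and the axes are right-handed (so a half turn about z gives the same grasp; the last joint's range is limited). The gripper opens to 85 mm and grips with 20 to 120 N. Pads are 22 mm wide; open, the fingers measure 114 mm over their backs; the gripper's body (76 mm by 85 mm) begins 54 mm behind the grasp point. The pads swing forward as they close: fully open they stand 13 mm farther back than shut.
Start: joints at [1.164, 0.351, 1.652, -0, 1.139, -0.085], TCP at [173.919, 521.763, 231.29] pointing down, gripper open.
Joint ranges: [-2.75, 2.75], [-0.79, 2.1], [0.01, 2.65], [-1.57, 4.71], [0.07, 3.14], [-2.87, 2.87]. Speed limits (rad/s): [2.22, 2.22, 2.79, 3.14, 3.14, 3.14].

## Interface

Orientations are given as a unit quaternion [x, y, z, w].
In Python, from station import ctrl gives the robot as it stands.
- The arm moves only by the tool carry_out, never from a script. Its argument "motion" is a list of rows, each an object of numbers: "ax", "ay", "az": the turn, a rotation vector about the tool's x, y, z in rad; "dx", "dy", "dz": the shift along the tool's x, y, z in cm; "claw": the opening, from 0 (shut) to 1 (fully open). A call has 1 to 20 rows; each row is the pose to reach, as a shift and turn from the pose commanded when the call began, along the tool's axes at that moment; what a row does not reach only later rows make up. A row lasts 1/10 s, in which the tool goes at most 50 mm and 8.59 degrees, less where a joint would pass 70% of its speed; a pose out of reach is approached as far as the arm can. A call with a gripper value outside its range is refused whole. The fingers move at their own pace and stop on an object; the grip force is fixed at half the most. Time passes only in rows, so rows that repeat a pose let the fingers close. It gives the time, the measured TCP pose, the force and the opening at its end, in the units of the state.
- ctrl.get_obs(): the state, without advancing time (a new reading comes with each control period).
- ctrl.camera(name): name is "scene" or "top" or "wrist"; returns a dict with "image" (400x640x3 uint8, red, green, blue), "fx", "fy", "cx", "cy" (pixels), "k1" (the pictures are not rectified: a ray, as slopes to the right and down, at radius r is drawn at 1 + k1 r^2 times it, then the intrinsics apply), "R" (3x3) and "t" (3): a world point X has camera coordinates R X + t; the wrist camera has in their place "T_tool_cam" (4x4, takes a point from camera to tool coordinates, whose origin is the TCP and whose axes are the tool frame's). Camera axes: x right, y down, z forward; pixel columns grow to the right and rows downward; lengths in mm; the calibration is good to about 2 mm. A picture is of the moment at which its call begins: read the wrist's pose just before it. There is no depth.
- ctrl.job_done(): hands the job in, once; it reports no verdict.
Trained networks look in a picture, given as the dict that the camera call returned (one of the last four; its "shot" number tells which), for a name from the list of things; names that differ only in an ending like _2 or _b are one class to them, and where a whole thing is asked for, a point or a joint stands for the part that bears it (a point fixed in the world has none). Each returns a list of dicts, best first, with "confidence" (0 to 1); they miss things now and then, are a little off and sometimes report something else, mostly with a low value. They report only what shows in the picture. A call takes as long as a camera call. They do not tell look-alikes from the thing itself.
- ctrl.boxes_of(target, picture): "position" ([column, row] in pixels, amid what is visible of it).
- ctrl.landmark_of(target, picture): "position" ([column, row] in pixels: a listed point, or the origin of a listed thing).
The state is a dict: "clock": time; "joint_pos": joint angles; "dq": joint speeds; "joint_torque": joint torques, N m; "position": TCP position; "ee_rot": TCP orientation; "contact_force": force on the tool from outside, world axes, zero at the start; "moment": the same for the moment, N m; "opening": finger opening in mm.
Only numpy, scipy, OpenCV 4.12 (cv2) and the standard library are available. Lean on these libraries where they do the work, as an engineer would, in place of code of your own. Each camera call takes 0.05 s, during which the arm holds its last target. There are 200 camera calls.

## Working session

There is one attempt and no reset: what is moved stays moved. The work goes in short steps, Python scripts to look and compute and a tool call to move; the robot and the scene stay as the last step left them, time stands still between calls to the robot, and variables do not carry over. Pictures are saved under pics/ and viewed, about 8 in all and at most 12, crops included, and the job is handed in when it is done.

Besides the shell and the picture viewer there is one more tool, called after "Request:" as name(argument=value, ...), one argument or row to a line, values as JSON. carry_out: Moves the arm, as the interface text tells. Its arguments: {"type":"object","properties":{"motion":{"type":"array","items":{"type":"object","properties":{"ax":{"type":"number"},"ay":{"type":"number"},"az":{"type":"number"},"dx":{"type":"number"},"dy":{"type":"number"},"dz":{"type":"number"},"claw":{"type":"number"}}}}},"required":["motion"]}

```bash
mkdir -p pics; ls
cat > h.py <<'E'
import numpy as np, cv2
from station import ctrl
def snap(n,f):
    p=ctrl.camera(n); cv2.imwrite('pics/'+f,cv2.cvtColor(p['image'],cv2.COLOR_RGB2BGR)); return p
def ray(p,uv):
    u=np.array([(uv[0]-p['cx'])/p['fx'],(uv[1]-p['cy'])/p['fy']]); s=u.copy()
    for _ in range(20): s=u/(1+p['k1']*(s@s))
    R=np.array(p['R']);t=np.array(p['t'])
    return -R.T@t, R.T@np.array([s[0],s[1],1.])
def atz(p,uv,z):
    o,d=ray(p,uv); return o+d*(z-o[2])/d[2]
def proj(p,X):
    c=np.array(p['R'])@np.array(X,float)+np.array(p['t']); s=c[:2]/c[2]; s=s*(1+p['k1']*(s@s))
    return np.array([s[0]*p['fx']+p['cx'],s[1]*p['fy']+p['cy']])
def tri(a,ua,b,ub):
    o1,d1=ray(a,ua);o2,d2=ray(b,ub)
    A=np.stack([d1,-d2],1); k=np.linalg.lstsq(A,o2-o1,rcond=None)[0]
    P,Q=o1+k[0]*d1,o2+k[1]*d2; return (P+Q)/2,np.linalg.norm(P-Q)
E
python3 - <<'E'
from h import *
np.set_printoptions(precision=1,suppress=True)
S=snap('scene','s1.png');T=snap('top','t1.png')
for n,z in [('transmitter',3),('stub_end',249),('housing_top',185),('heel',3),('stop',3),('jar',3),('gauge',3),('valve',3),('wrench_a',3),('screwdriver',3),('adapter',3)]:
    for nm,p in(('S',S),('T',T)):
        for q in ctrl.landmark_of(n,p)[:4]: print(n,nm,np.array(q['position']),round(q['confidence'],2),atz(p,q['position'],z))
print(ctrl.get_obs())
cv2.imwrite('pics/st1.png',cv2.resize(np.vstack([cv2.imread('pics/s1.png'),cv2.imread('pics/t1.png')]),(480,600)))
E
```

```text
pics
transmitter S [297.7 261.4] 0.97 [559.9 -51.5   3. ]
transmitter S [193.6 260.9] 0.65 [ 525.5 -335.4    3. ]
transmitter S [174.9 313.6] 0.61 [ 686.5 -369.8    3. ]
transmitter S [276.5 254.2] 0.5 [ 528.6 -107.7    3. ]
transmitter T [344.7 170.3] 0.92 [563.9 -60.3   3. ]
transmitter T [445.1 127.2] 0.7 [ 697.8 -364.8    3. ]
transmitter T [438.2 186.8] 0.63 [ 515.  -338.5    3. ]
transmitter T [353.2 154.1] 0.47 [613.7 -86.    3. ]
stub_end S [282.9 200.9] 0.96 [567.5 -74.3 249. ]
stub_end S [140.7 231.2] 0.96 [ 622.5 -392.1  249. ]
stub_end S [172.5 215.8] 0.94 [ 584.1 -326.   249. ]
stub_end S [292.6 219.1] 0.51 [626.6 -55.8 249. ]
stub_end T [457.9 177. ] 0.93 [ 501.7 -318.3  249. ]
stub_end T [485.5  86.5] 0.77 [ 726.9 -393.3  249. ]
stub_end T [350.9 153.9] 0.74 [557.3 -63.1 249. ]
housing_top S [291.2 218.1] 0.96 [565.1 -58.7 185. ]
housing_top S [179.2 226.6] 0.87 [ 560.3 -328.3  185. ]
housing_top S [149.  256.1] 0.58 [ 642.8 -388.8  185. ]
housing_top T [348.4 157.7] 0.92 [562.1 -60.8 185. ]
housing_top T [473.8 104. ] 0.86 [ 705.4 -386.8  185. ]
housing_top T [453.3 1
[... 1034 characters left out ...]
[682.1  22.3   3. ]
wrench_a T [309.  208.9] 0.83 [447.   45.9   3. ]
wrench_a T [321.8 128.6] 0.62 [692.5   9.1   3. ]
screwdriver S [330.8 319.6] 0.57 [745.9  15.5   3. ]
screwdriver T [324.1 113.3] 0.6 [740.7   2.4   3. ]
adapter S [416.4 300. ] 0.59 [717.4 237.6   3. ]
adapter T [253.  120.8] 0.38 [716.1 219.1   3. ]
{'clock': 1.2, 'joint_pos': array([ 1.2,  0.4,  1.7, -0. ,  1.1, -0.1]), 'dq': array([ 0., -0.,  0., -0., -0.,  0.]), 'joint_torque': array([  0. , -50.6, -29.2,   0. ,   0. ,   0. ]), 'position': array([173.9, 521.8, 231.3]), 'ee_rot': array([ 0.8,  0.6,  0. , -0. ]), 'contact_force': array([0.2, 0.4, 0.1]), 'moment': array([ 0. , -0. ,  0.1]), 'opening': 85.45807232716584}
```

View pics/s1.png

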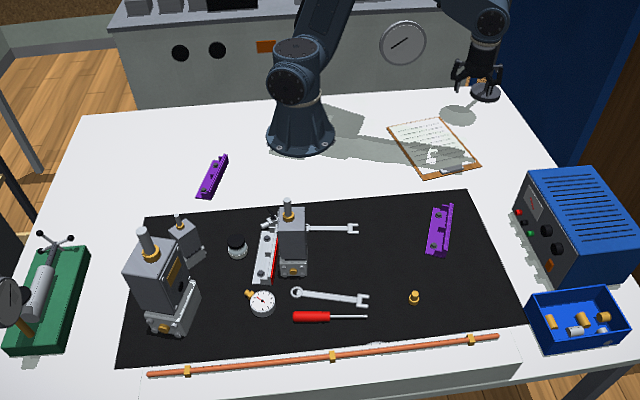

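View pics/t1.png

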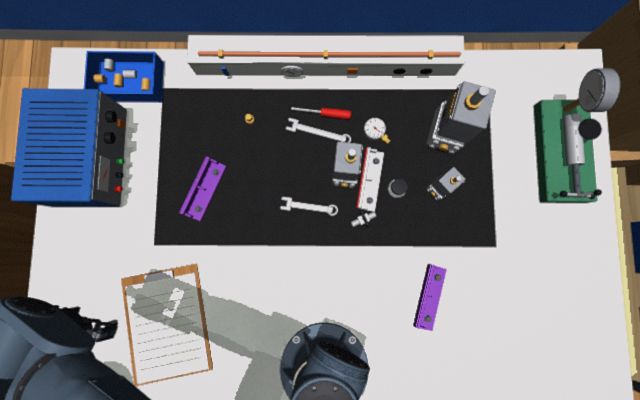

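Run:
```python
from h import *
import pickle
np.set_printoptions(precision=1,suppress=True)
S=ctrl.camera('scene');T=ctrl.camera('top')
pickle.dump((S,T),open('c.pkl','wb'))
print(tri(S,(282.9,200.9),T,(350.9,153.9)),tri(S,(291.2,218.1),T,(348.4,157.7)))
for nm,p,(x0,y0,x1,y1) in(('S',S,(240,180,330,300)),('T',T,(320,130,400,230))):
    im=p['image'].astype(int); m=(im[...,0]>120)&(im[...,1]<60)&(im[...,2]<60)
    mm=np.zeros_like(m); mm[y0:y1,x0:x1]=m[y0:y1,x0:x1]
    ys,xs=np.nonzero(mm); print(nm,len(xs))
    for r in range(ys.min(),ys.max()+1,4):
        c=xs[ys==r]
        if len(c): print(r,c.min(),c.max(),atz(p,(c.max() ,r),41),atz(p,(c.min(),r),41))
a=cv2.resize(S['image'][190:290,240:330],None,fx=5,fy=5,interpolation=2)
b=cv2.resize(T['image'][130:230,320:390],None,fx=5,fy=5,interpolation=2)
cv2.imwrite('pics/z1.png',np.hstack([a,b])[...,::-1])
```

```text
(array([559.2, -69.1, 240.1]), np.float64(10.805378632298453)) (array([562.7, -59.8, 182.5]), np.float64(2.2461842577265347))
S 65
237 277 277 [ 499.2 -101.9   41. ] [ 499.2 -101.9   41. ]
241 276 277 [ 513.3 -102.5   41. ] [ 513.  -105.2   41. ]
245 276 276 [ 526.9 -105.8   41. ] [ 526.9 -105.8   41. ]
249 275 276 [ 540.5 -106.4   41. ] [ 540.2 -109.    41. ]
253 274 275 [ 553.7 -109.6   41. ] [ 553.4 -112.2   41. ]
257 274 274 [ 566.7 -112.8   41. ] [ 566.7 -112.8   41. ]
261 273 274 [ 579.8 -113.3   41. ] [ 579.5 -115.9   41. ]
265 272 273 [ 592.4 -116.4   41. ] [ 592.1 -119.    41. ]
269 272 272 [ 604.8 -119.5   41. ] [ 604.8 -119.5   41. ]
273 271 272 [ 617.3 -119.9   41. ] [ 617.  -122.5   41. ]
277 271 271 [ 629.4 -122.9   41. ] [ 629.4 -122.9   41. ]
297 257 257 [ 684.7 -159.4   41. ] [ 684.7 -159.4   41. ]
T 55
148 366 366 [ 623.3 -120.9   41. ] [ 623.3 -120.9   41. ]
152 365 365 [ 611.3 -117.9   41. ] [ 611.3 -117.9   41. ]
156 365 365 [ 599.4 -117.8   41. ] [ 599.4 -117.8   41. ]
160 364 364 [ 587.4 -114.8   41. ] [ 587.4 -114.8   41. ]
164 363 363 [ 575.5 -111.7   41. ] [ 575.5 -111.7   41. ]
168 363 363 [ 563.7 -111.7   41. ] [ 563.7 -111.7   41. ]
172 362 362 [ 551.8 -108.7   41. ] [ 551.8 -108.7   41. ]
180 361 361 [ 528.2 -105.6   41. ] [ 528.2 -105.6   41. ]
184 360 360 [ 516.5 -102.6   41. ] [ 516.5 -102.6   41. ]
188 360 360 [ 504.8 -102.5   41. ] [ 504.8 -102.5   41. ]
196 358 358 [481.4 -96.6  41. ] [481.4 -96.6  41. ]
200 358 358 [469.8 -96.5  41. ] [469.8 -96.5  41. ]
204 357 357 [458.2 -93.6  41. ] [458.2 -93.6  41. ]
```

View pics/z1.png

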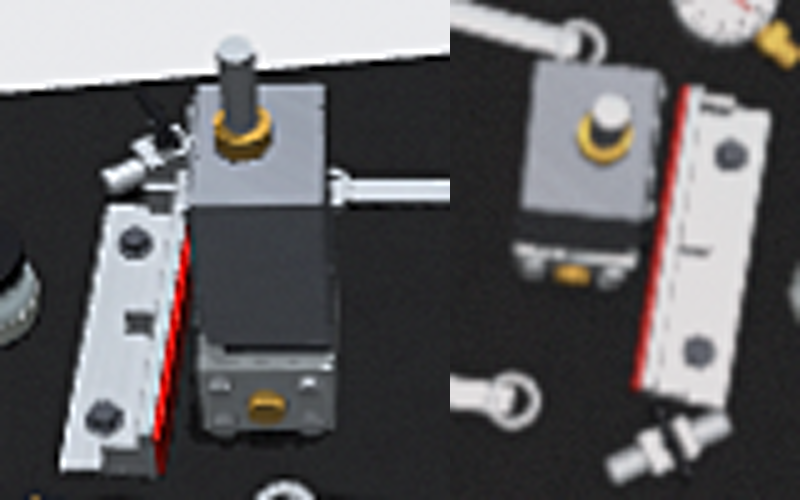

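Run:
```python
from h import *
import pickle
from scipy.optimize import least_squares
np.set_printoptions(precision=2,suppress=True)
S,T=pickle.load(open('c.pkl','rb'))
A=[[337.2,142.4],[362.4,144.4],[358,173.6],[334.4,171.4]]
B=[[305,231.4],[278,231],[279,207],[305,207]]
for a,b in zip(A,B): print(atz(T,a,185),atz(S,b,185))
# far/near: transmitter frame: x=35 back (world +y), x=-29 front
L=np.array([[35,-40,182],[-29,-40,182],[-29,40,182],[35,40,182]])
# tx x-axis=(s,c), y axis = z cross x
def W(q,P):
    x=np.array([np.sin(q[2]),np.cos(q[2]),0]);y=np.cross([0,0,1],x)
    return np.array([q[0],q[1],3])+P[0]*x+P[1]*y+P[2]*np.array([0,0,1])
def f(q):
    r=[]
    for l,a,b in zip(L,A,B):
        r+=list(proj(T,W(q,l))-a); r+=list(proj(S,W(q,l))-b)
    st=[-4,0,246]
    r+=list(proj(T,W(q,st))-[352,152])+list(proj(S,W(q,st))-[287.2,198.6])
    return r
s=least_squares(f,[563,-60,.16],loss='soft_l1')
print(s.x,np.array(f(s.x)).reshape(-1,2))
print(np.degrees(s.x[2]))
n=np.array([.163,.987]);n/=np.linalg.norm(n)
tan=np.array([-n[1],n[0]])
print((s.x[:2]-[541.5,-108])@n,(s.x[:2]-[541.5,-108])@tan)
for z in (0,182,246): print(W(s.x,[35,0,z]),W(s.x,[-4 if z>200 else -29,0,z]))
```

```text
[602.32 -31.99 185.  ] [611.01 -29.22 185.  ]
[597.25 -96.98 185.  ] [602.17 -92.27 185.  ]
[520.74 -85.19 185.  ] [524.52 -86.28 185.  ]
[526.22 -24.85 185.  ] [532.34 -22.39 185.  ]
[563.23 -61.28   0.1 ] [[-0.58 -1.6 ]
 [-0.7  -1.39]
 [-1.1  -1.08]
 [-0.84 -0.59]
 [ 0.36  0.09]
 [-0.   -1.17]
 [-0.94 -0.29]
 [-0.2  -1.57]
 [-0.21 -0.33]
 [-0.52  0.52]]
5.773086907067763
49.63557395769614 -13.825335416784725
[566.75 -26.46   3.  ] [560.31 -90.13   3.  ]
[566.75 -26.46 185.  ] [560.31 -90.13 185.  ]
[566.75 -26.46 249.  ] [562.83 -65.26 249.  ]
```

```bash
cat >> h.py <<'E'
from scipy.spatial.transform import Rotation as Ro
H=np.array([566.7,-26.5,3.]); yaw=np.radians(6.5)
e=np.array([np.sin(yaw),np.cos(yaw),0]); up=np.array([0,0,1.])
def tool(phi,ee=None):   # x jaw along e (lowered by phi), z down-back
    E=e if ee is None else ee
    j=np.cos(phi)*E-np.sin(phi)*up; d=-np.sin(phi)*E-np.cos(phi)*up
    return Ro.from_matrix(np.stack([j,np.cross(d,j),d],1))
def rel(p0,R0,p,R):
    return np.r_[R0.inv().apply(np.array(p)-p0)/10,(R0.inv()*R).as_rotvec()]
def cur():
    o=ctrl.get_obs(); return np.array(o['position']),Ro.from_quat(o['ee_rot']),o
np.set_printoptions(precision=3,suppress=True)
E
python3 - <<'E'
from h import *
p,R,o=cur(); print(R.as_matrix())
print(np.array(ctrl.camera('wrist')['T_tool_cam']))
print(rel(p,R,[p[0],p[1],330],R)); print(rel(p,R,[562.8,-65,330],tool(0)))
E
```

```text
[[ 0.316  0.949 -0.   ]
 [ 0.949 -0.316  0.   ]
 [ 0.    -0.    -1.   ]]
[[   1.       0.001    0.001    0.717]
 [  -0.001    0.954    0.3    -76.925]
 [  -0.      -0.3      0.954 -142.352]
 [   0.       0.       0.       1.   ]]
[ 0.001 -0.    -9.871  0.     0.     0.   ]
[-43.365  55.451  -9.874  -0.     -0.     -0.208]
```

Request:
carry_out(
  motion=[
    {"dz": -5, "claw": 0.47},
    {"dz": -9.9, "claw": 0.47},
    {"dx": -43.4, "dy": 55.4, "dz": -9.9, "az": -0.208, "claw": 0.47},
    {"dx": -43.4, "dy": 55.4, "dz": -9.9, "az": -0.208, "claw": 0.47},
    {"dx": -43.4, "dy": 55.4, "dz": -9.9, "az": -0.208, "claw": 0.47},
    {"dx": -43.4, "dy": 55.4, "dz": -9.9, "az": -0.208, "claw": 0.47},
    {"dx": -43.4, "dy": 55.4, "dz": -9.9, "az": -0.208, "claw": 0.47},
    {"dx": -43.4, "dy": 55.4, "dz": -9.9, "az": -0.208, "claw": 0.47},
    {"dx": -43.4, "dy": 55.4, "dz": -9.9, "az": -0.208, "claw": 0.47},
    {"dx": -43.4, "dy": 55.4, "dz": -9.9, "az": -0.208, "claw": 0.47},
    {"dx": -43.4, "dy": 55.4, "dz": -9.9, "az": -0.208, "claw": 0.47},
    {"dx": -43.4, "dy": 55.4, "dz": -9.9, "az": -0.208, "claw": 0.47},
    {"dx": -43.4, "dy": 55.4, "dz": -9.9, "az": -0.208, "claw": 0.47},
    {"dx": -43.4, "dy": 55.4, "dz": -9.9, "az": -0.208, "claw": 0.47},
    {"dx": -43.4, "dy": 55.4, "dz": -9.9, "az": -0.208, "claw": 0.47},
    {"dx": -43.4, "dy": 55.4, "dz": -9.9, "az": -0.208, "claw": 0.47},
    {"dx": -43.4, "dy": 55.4, "dz": -9.9, "az": -0.208, "claw": 0.47},
    {"dx": -43.4, "dy": 55.4, "dz": -9.9, "az": -0.208, "claw": 0.47},
    {"dx": -43.4, "dy": 55.4, "dz": -9.9, "az": -0.208, "claw": 0.47},
    {"dx": -43.4, "dy": 55.4, "dz": -9.9, "az": -0.208, "claw": 0.47},
  ],
)

```text
invalid input at $.motion[0]: expected keys ax, ay, az, dx, dy, dz, claw
```

Request:
carry_out(
  motion=[
    {"ax": 0, "ay": 0, "az": 0, "dx": 0, "dy": 0, "dz": -5, "claw": 0.47},
    {"ax": 0, "ay": 0, "az": 0, "dx": 0, "dy": 0, "dz": -9.9, "claw": 0.47},
    {"ax": 0, "ay": 0, "az": -0.208, "dx": -43.4, "dy": 55.4, "dz": -9.9, "claw": 0.47},
    {"ax": 0, "ay": 0, "az": -0.208, "dx": -43.4, "dy": 55.4, "dz": -9.9, "claw": 0.47},
    {"ax": 0, "ay": 0, "az": -0.208, "dx": -43.4, "dy": 55.4, "dz": -9.9, "claw": 0.47},
    {"ax": 0, "ay": 0, "az": -0.208, "dx": -43.4, "dy": 55.4, "dz": -9.9, "claw": 0.47},
    {"ax": 0, "ay": 0, "az": -0.208, "dx": -43.4, "dy": 55.4, "dz": -9.9, "claw": 0.47},
    {"ax": 0, "ay": 0, "az": -0.208, "dx": -43.4, "dy": 55.4, "dz": -9.9, "claw": 0.47},
    {"ax": 0, "ay": 0, "az": -0.208, "dx": -43.4, "dy": 55.4, "dz": -9.9, "claw": 0.47},
    {"ax": 0, "ay": 0, "az": -0.208, "dx": -43.4, "dy": 55.4, "dz": -9.9, "claw": 0.47},
    {"ax": 0, "ay": 0, "az": -0.208, "dx": -43.4, "dy": 55.4, "dz": -9.9, "claw": 0.47},
    {"ax": 0, "ay": 0, "az": -0.208, "dx": -43.4, "dy": 55.4, "dz": -9.9, "claw": 0.47},
    {"ax": 0, "ay": 0, "az": -0.208, "dx": -43.4, "dy": 55.4, "dz": -9.9, "claw": 0.47},
    {"ax": 0, "ay": 0, "az": -0.208, "dx": -43.4, "dy": 55.4, "dz": -9.9, "claw": 0.47},
    {"ax": 0, "ay": 0, "az": -0.208, "dx": -43.4, "dy": 55.4, "dz": -9.9, "claw": 0.47},
    {"ax": 0, "ay": 0, "az": -0.208, "dx": -43.4, "dy": 55.4, "dz": -9.9, "claw": 0.47},
    {"ax": 0, "ay": 0, "az": -0.208, "dx": -43.4, "dy": 55.4, "dz": -9.9, "claw": 0.47},
    {"ax": 0, "ay": 0, "az": -0.208, "dx": -43.4, "dy": 55.4, "dz": -9.9, "claw": 0.47},
    {"ax": 0, "ay": 0, "az": -0.208, "dx": -43.4, "dy": 55.4, "dz": -9.9, "claw": 0.47},
    {"ax": 0, "ay": 0, "az": -0.208, "dx": -43.4, "dy": 55.4, "dz": -9.9, "claw": 0.47},
  ],
)

```text
clock: 3.35
position: [561.8, -64.0, 330.6]
ee_rot: [0.746, 0.666, 0.0, 0.0]
contact_force: [1.2, 0.1, 1.4]
opening: 40.4
```

Request:
carry_out(
  motion=[
    {"ax": 0, "ay": -0.14, "az": 0, "dx": 4, "dy": 0, "dz": 1, "claw": 0.47},
    {"ax": 0, "ay": -0.28, "az": 0, "dx": 8, "dy": 0, "dz": 3, "claw": 0.47},
    {"ax": 0, "ay": -0.42, "az": 0, "dx": 12, "dy": 0, "dz": 6, "claw": 0.47},
    {"ax": 0, "ay": -0.56, "az": 0, "dx": 16, "dy": 0, "dz": 9, "claw": 0.47},
    {"ax": 0, "ay": -0.7, "az": 0, "dx": 20, "dy": 0, "dz": 13, "claw": 0.47},
    {"ax": 0, "ay": -0.85, "az": 0, "dx": 24, "dy": 0, "dz": 18, "claw": 0.47},
    {"ax": 0, "ay": -0.85, "az": 0, "dx": 25, "dy": 0, "dz": 20, "claw": 0.47},
    {"ax": 0, "ay": -0.85, "az": 0, "dx": 25, "dy": 0, "dz": 20, "claw": 0.47},
    {"ax": 0, "ay": -0.85, "az": 0, "dx": 25, "dy": 0, "dz": 20, "claw": 0.47},
  ],
)

```text
clock: 4.25
position: [590.2, 184.0, 130.5]
ee_rot: [0.679, 0.607, -0.308, 0.275]
contact_force: [0.5, -0.0, 1.1]
opening: 40.3
```

Run:
```python
from h import *
p,R,o=cur(); print(p,R.as_matrix(),o['joint_pos'],o['contact_force'])
print((tool(.85).inv()*R).as_rotvec())
print(rel(p,R,[562.8,-65,330],tool(0)))
S=snap('scene','s2.png')
for n in ('stub_end',):
  for q in ctrl.landmark_of(n,S)[:3]: print(q)
```

```text
[590.249 184.014 130.549] [[ 0.074  0.994 -0.084]
 [ 0.656 -0.112 -0.747]
 [-0.751 -0.    -0.66 ]] [ 0.493  0.868  1.266 -0.666  1.58  -0.769] [ 0.509 -0.05   1.088]
[-0.001 -0.    -0.001]
[-31.517   0.05    5.667   0.001   0.85    0.002]
{'position': [141.0, 232.4], 'confidence': 0.91}
{'position': [285.3, 198.5], 'confidence': 0.84}
{'position': [174.1, 215.4], 'confidence': 0.79}
```

View pics/s2.png

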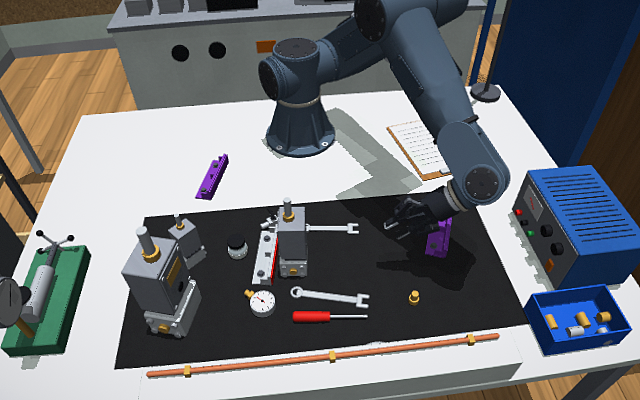

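Run:
```python
from h import *
p,R,o=cur()
print(rel(p,R,[590,150,340],tool(.3)));print(rel(p,R,[562.8,-65,330],tool(0)));print(rel(p,R,[562.8,-65,219],tool(0)))
```

```text
[-17.721   0.317 -11.237   0.002   0.548  -0.002]
[-31.302   0.06    5.678   0.003   0.848  -0.002]
[-22.976   0.026  13.019   0.003   0.848  -0.002]
```

Request:
carry_out(
  motion=[
    {"ax": 0, "ay": 0.14, "az": 0, "dx": -4.5, "dy": 0, "dz": -2.8, "claw": 0.47},
    {"ax": 0, "ay": 0.28, "az": 0, "dx": -9, "dy": 0, "dz": -5.6, "claw": 0.47},
    {"ax": 0, "ay": 0.42, "az": 0, "dx": -13.5, "dy": 0, "dz": -8.5, "claw": 0.47},
    {"ax": 0, "ay": 0.55, "az": 0, "dx": -17.7, "dy": 0.3, "dz": -11.2, "claw": 0.47},
    {"ax": 0, "ay": 0.7, "az": 0, "dx": -20.5, "dy": 0.2, "dz": -7.5, "claw": 0.47},
    {"ax": 0, "ay": 0.848, "az": 0, "dx": -23.5, "dy": 0.1, "dz": -4, "claw": 0.47},
    {"ax": 0, "ay": 0.848, "az": 0, "dx": -26.5, "dy": 0.1, "dz": -0.2, "claw": 0.47},
    {"ax": 0, "ay": 0.848, "az": 0, "dx": -29, "dy": 0.1, "dz": 3, "claw": 0.47},
    {"ax": 0.003, "ay": 0.848, "az": -0.002, "dx": -31.3, "dy": 0.1, "dz": 5.7, "claw": 0.47},
    {"ax": 0.003, "ay": 0.848, "az": -0.002, "dx": -31.3, "dy": 0.1, "dz": 5.7, "claw": 0.47},
    {"ax": 0.003, "ay": 0.848, "az": -0.002, "dx": -31.3, "dy": 0.1, "dz": 5.7, "claw": 0.47},
    {"ax": 0.003, "ay": 0.848, "az": -0.002, "dx": -31.3, "dy": 0.1, "dz": 5.7, "claw": 0.47},
  ],
)

```text
clock: 5.55
position: [563.1, -64.4, 329.1]
ee_rot: [0.746, 0.666, -0.001, 0.0]
contact_force: [-0.8, 0.5, 0.5]
opening: 40.3
```

Run:
```python
from h import *
p,R,o=cur()
print(p,rel(p,R,[562.8,-65,219],tool(0)))
w=ctrl.camera('wrist'); p,R,o=cur()
T=np.array(w['T_tool_cam']); M=np.eye(4);M[:3,:3]=R.as_matrix();M[:3,3]=p
C=np.linalg.inv(M@T); w['R']=C[:3,:3];w['t']=C[:3,3]
for n,z in(('stub_end',249),('housing_top',185)):
  for q in ctrl.landmark_of(n,w)[:3]: print(n,q,atz(w,q['position'],z))
cv2.imwrite('pics/w1.png',w['image'][...,::-1])
```

```text
[563.072 -64.356 329.149] [-0.044 -0.006 11.015 -0.001  0.002  0.   ]
stub_end {'position': [10.7, 158.9], 'confidence': 0.58} [ 508.112 -270.652  249.   ]
stub_end {'position': [315.5, 204.0], 'confidence': 0.57} [564.098 -64.983 249.   ]
housing_top {'position': [325.6, 175.9], 'confidence': 0.98} [560.9   -56.097 185.   ]
housing_top {'position': [50.7, 152.7], 'confidence': 0.73} [ 512.896 -294.745  185.   ]
```

View pics/w1.png

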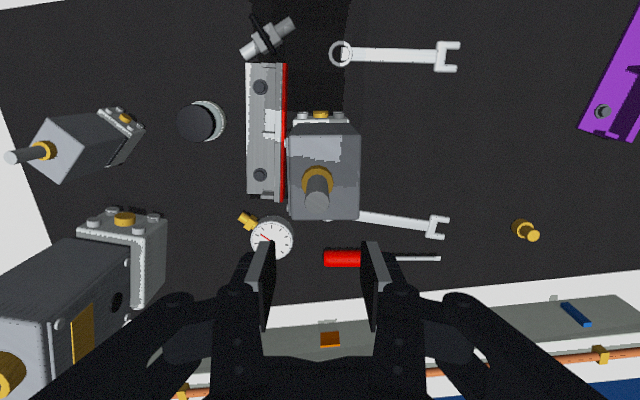

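Request:
carry_out(
  motion=[
    {"ax": 0, "ay": 0, "az": 0, "dx": 0, "dy": 0, "dz": 3, "claw": 0.47},
    {"ax": 0, "ay": 0, "az": 0, "dx": 0, "dy": 0, "dz": 6, "claw": 0.47},
    {"ax": 0, "ay": 0, "az": 0, "dx": 0, "dy": 0, "dz": 8, "claw": 0.47},
    {"ax": 0, "ay": 0, "az": 0, "dx": 0, "dy": 0, "dz": 9.5, "claw": 0.47},
    {"ax": 0, "ay": 0, "az": 0, "dx": 0, "dy": 0, "dz": 11, "claw": 0.47},
    {"ax": 0, "ay": 0, "az": 0, "dx": 0, "dy": 0, "dz": 11, "claw": 0.47},
    {"ax": 0, "ay": 0, "az": 0, "dx": 0, "dy": 0, "dz": 11, "claw": 0.47},
  ],
)

```text
clock: 6.4
position: [563.1, -64.4, 218.3]
ee_rot: [0.746, 0.666, -0.002, -0.001]
contact_force: [0.0, -0.6, 0.2]
opening: 39.8
```

```bash
cat >> h.py <<'E'
def pose(th,phi,g,p=27):  # cage centre when phi==th; lower pad on stub-end corner
    c,s=np.cos(th),np.sin(th)
    def X(x,z): return H+e*((x-35)*c+z*s)+up*(-(x-35)*s+z*c)
    j=np.cos(phi)*e-np.sin(phi)*up; d=-np.sin(phi)*e-np.cos(phi)*up
    return X(5,246)+p*d-(g/2)*j
E
python3 - <<'E'
from h import *
p,R,o=cur(); print(p,o['opening'])
for D in range(4,53,4):
    t=np.radians(D); f=min(t,.8)
    # centred: lower pad 11 mm clear of stub, ->use g=18
    q=pose(t,f,18,29); print(D,np.round(q),np.round(rel(p,R,q,tool(f)),2))
E
```

```text
[563.068 -64.441 218.255] 39.8311310645571
4 [564. -50. 222.] [ 1.43 -0.07 -0.4  -0.   -0.07  0.  ]
8 [566. -35. 223.] [ 2.97 -0.07 -0.51 -0.   -0.14  0.  ]
12 [567. -20. 223.] [ 4.51 -0.07 -0.52 -0.   -0.21  0.  ]
16 [569.  -4. 222.] [ 6.04 -0.06 -0.42 -0.   -0.28  0.  ]
20 [571.  11. 220.] [ 7.57 -0.06 -0.21 -0.   -0.35  0.  ]
24 [573.  26. 217.] [ 9.07 -0.06  0.1  -0.   -0.42  0.  ]
28 [574.  41. 213.] [10.56 -0.06  0.51 -0.   -0.49  0.  ]
32 [576.  55. 208.] [12.   -0.05  1.03 -0.   -0.56  0.  ]
36 [578.  69. 201.] [13.41 -0.05  1.65 -0.   -0.63  0.  ]
40 [579.  82. 194.] [14.78 -0.05  2.37 -0.   -0.7   0.  ]
44 [581.  95. 186.] [16.09 -0.04  3.17 -0.   -0.77  0.  ]
48 [582. 108. 176.] [17.39 -0.04  4.18 -0.   -0.8   0.  ]
52 [583. 121. 164.] [18.65 -0.03  5.35 -0.   -0.8   0.  ]
```

Request:
carry_out(
  motion=[
    {"ax": 0, "ay": -0.035, "az": 0, "dx": 0.7, "dy": 0, "dz": -0.2, "claw": 0.37},
    {"ax": 0, "ay": -0.07, "az": 0, "dx": 1.4, "dy": 0, "dz": -0.4, "claw": 0.37},
    {"ax": 0, "ay": -0.105, "az": 0, "dx": 2.2, "dy": 0, "dz": -0.45, "claw": 0.37},
    {"ax": 0, "ay": -0.14, "az": 0, "dx": 3.0, "dy": 0, "dz": -0.5, "claw": 0.37},
    {"ax": 0, "ay": -0.175, "az": 0, "dx": 3.75, "dy": 0, "dz": -0.5, "claw": 0.37},
    {"ax": 0, "ay": -0.21, "az": 0, "dx": 4.5, "dy": 0, "dz": -0.5, "claw": 0.37},
    {"ax": 0, "ay": -0.245, "az": 0, "dx": 5.25, "dy": 0, "dz": -0.45, "claw": 0.37},
    {"ax": 0, "ay": -0.28, "az": 0, "dx": 6.0, "dy": 0, "dz": -0.4, "claw": 0.37},
    {"ax": 0, "ay": -0.28, "az": 0, "dx": 6.0, "dy": 0, "dz": -0.4, "claw": 0.37},
    {"ax": 0, "ay": -0.28, "az": 0, "dx": 6.0, "dy": 0, "dz": -0.4, "claw": 0.37},
  ],
)

```text
clock: 7.4
position: [570.0, -5.1, 222.5]
ee_rot: [0.738, 0.66, -0.105, 0.092]
contact_force: [0.6, -1.4, 1.1]
opening: 31.5
```

Run:
```python
from h import *
p,R,o=cur(); print(p,o['opening'],o['contact_force'])
print(rel(p,R,pose(.28,.28,18,29),tool(.28)))
for D in range(18,47,2):
    t=np.radians(D); f=min(t,.8)
    q=pose(t,f,18,29); print(D,np.round(q),np.round(rel(p,R,q,tool(f)),2))
S=ctrl.camera('scene')
T=ctrl.camera('top')
a=cv2.resize(S['image'][150:300,240:380],None,fx=3,fy=3,interpolation=2)
b=cv2.resize(T['image'][90:240,270:380],None,fx=3,fy=3,interpolation=2)
cv2.imwrite('pics/z2.png',np.hstack([a,b])[...,::-1])
```

```text
[569.98   -5.113 222.457] 31.45812979760006 [ 0.627 -1.381  1.078]
[ 0.087 -0.084 -0.011 -0.002  0.001  0.002]
18 [570.   3. 221.] [ 0.83 -0.08 -0.13 -0.   -0.03  0.  ]
20 [571.  11. 220.] [ 1.59 -0.08 -0.23 -0.   -0.07  0.  ]
22 [572.  18. 219.] [ 2.36 -0.08 -0.3  -0.   -0.1   0.  ]
24 [573.  26. 217.] [ 3.13 -0.08 -0.35 -0.   -0.14  0.  ]
26 [574.  33. 215.] [ 3.9  -0.08 -0.36 -0.   -0.17  0.  ]
28 [574.  41. 213.] [ 4.67 -0.08 -0.35 -0.   -0.21  0.  ]
30 [575.  48. 210.] [ 5.44 -0.08 -0.32 -0.   -0.24  0.  ]
32 [576.  55. 208.] [ 6.2  -0.07 -0.25 -0.   -0.28  0.  ]
34 [577.  62. 205.] [ 6.97 -0.07 -0.16 -0.   -0.31  0.  ]
36 [578.  69. 201.] [ 7.73 -0.07 -0.05 -0.   -0.35  0.  ]
38 [578.  76. 198.] [ 8.48 -0.07  0.09 -0.   -0.38  0.  ]
40 [579.  82. 194.] [ 9.23 -0.07  0.26 -0.   -0.42  0.  ]
42 [580.  89. 190.] [ 9.98 -0.07  0.46 -0.   -0.45  0.  ]
44 [581.  95. 186.] [10.72 -0.07  0.68 -0.   -0.49  0.  ]
46 [581. 102. 182.] [11.45 -0.06  0.93 -0.   -0.52  0.  ]
```

View pics/z2.png

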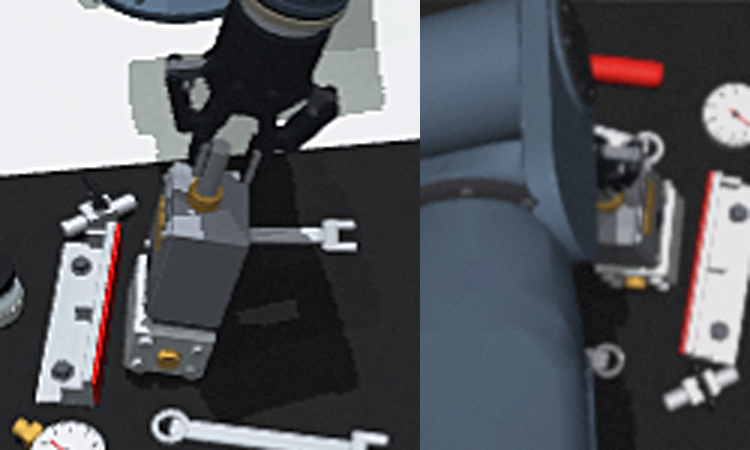

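Request:
carry_out(
  motion=[
    {"ax": 0, "ay": -0.035, "az": 0, "dx": 0.8, "dy": 0, "dz": -0.1, "claw": 0.37},
    {"ax": 0, "ay": -0.07, "az": 0, "dx": 1.6, "dy": 0, "dz": -0.2, "claw": 0.37},
    {"ax": 0, "ay": -0.1, "az": 0, "dx": 2.3, "dy": 0, "dz": -0.3, "claw": 0.37},
    {"ax": 0, "ay": -0.12, "az": 0, "dx": 2.7, "dy": 0, "dz": -0.33, "claw": 0.37},
    {"ax": 0, "ay": -0.14, "az": 0, "dx": 3.1, "dy": 0, "dz": -0.35, "claw": 0.37},
    {"ax": 0, "ay": -0.155, "az": 0, "dx": 3.5, "dy": 0, "dz": -0.36, "claw": 0.37},
    {"ax": 0, "ay": -0.17, "az": 0, "dx": 3.9, "dy": 0, "dz": -0.36, "claw": 0.37},
    {"ax": 0, "ay": -0.19, "az": 0, "dx": 4.3, "dy": 0, "dz": -0.36, "claw": 0.37},
    {"ax": 0, "ay": -0.21, "az": 0, "dx": 4.7, "dy": 0, "dz": -0.35, "claw": 0.37},
    {"ax": 0, "ay": -0.24, "az": 0, "dx": 5.4, "dy": 0, "dz": -0.3, "claw": 0.37},
    {"ax": 0, "ay": -0.28, "az": 0, "dx": 6.2, "dy": 0, "dz": -0.25, "claw": 0.37},
    {"ax": 0, "ay": -0.31, "az": 0, "dx": 7.0, "dy": 0, "dz": -0.15, "claw": 0.37},
    {"ax": 0, "ay": -0.35, "az": 0, "dx": 7.7, "dy": 0, "dz": -0.05, "claw": 0.37},
    {"ax": 0, "ay": -0.38, "az": 0, "dx": 8.5, "dy": 0, "dz": 0.1, "claw": 0.37},
    {"ax": 0, "ay": -0.42, "az": 0, "dx": 9.2, "dy": 0, "dz": 0.25, "claw": 0.37},
    {"ax": 0, "ay": -0.45, "az": 0, "dx": 10.0, "dy": 0, "dz": 0.45, "claw": 0.37},
    {"ax": 0, "ay": -0.49, "az": 0, "dx": 10.7, "dy": 0, "dz": 0.7, "claw": 0.37},
    {"ax": 0, "ay": -0.52, "az": 0, "dx": 11.4, "dy": 0, "dz": 0.95, "claw": 0.37},
    {"ax": 0, "ay": -0.52, "az": 0, "dx": 11.4, "dy": 0, "dz": 0.95, "claw": 0.37},
  ],
)

```text
clock: 9.4
position: [581.3, 101.9, 179.4]
ee_rot: [0.685, 0.614, -0.293, 0.259]
contact_force: [0.6, 0.1, -0.7]
opening: 31.5
```

Run:
```python
from h import *
p,R,o=cur(); print(p,o['opening'],o['contact_force'])
S=ctrl.camera('scene')
print(ctrl.landmark_of('heel',S)[:2],proj(S,H),[proj(S,pose(np.radians(D),0,18,0)) for D in(46,50)])
for D in range(46,95,4):
    t=np.radians(D); f=.8; k=(D-46)/44; g=31+(k*30); pp=29-14*k
    q=pose(t,f,g,pp); print(D,round(g),np.round(q),np.round(rel(p,R,q,tool(f)),2))
cv2.imwrite('pics/z3.png',cv2.resize(S['image'][150:300,240:420],None,fx=3,fy=3,interpolation=2)[...,::-1])
```

```text
[581.332 101.936 179.446] 31.45499727002465 [ 0.625  0.126 -0.685]
[{'position': [197.6, 258.2], 'confidence': 0.9}] [307.086 262.529] [array([365.704, 214.083]), array([370.821, 217.227])]
46 31 [581.  97. 186.] [-0.83 -0.   -0.14 -0.    0.    0.  ]
50 34 [582. 110. 177.] [ 0.76  0.   -0.42 -0.    0.    0.  ]
54 36 [584. 122. 167.] [ 2.35  0.01 -0.57 -0.    0.    0.  ]
58 39 [585. 133. 155.] [ 3.94  0.02 -0.61 -0.    0.    0.  ]
62 42 [586. 144. 143.] [ 5.52  0.03 -0.53 -0.    0.    0.  ]
66 45 [587. 153. 131.] [ 7.08  0.03 -0.33 -0.    0.    0.  ]
70 47 [588. 161. 117.] [ 8.62  0.04 -0.01 -0.    0.    0.  ]
74 50 [589. 169. 104.] [10.11  0.05  0.43 -0.    0.    0.  ]
78 53 [590. 175.  89.] [11.57  0.06  0.98 -0.    0.    0.  ]
82 56 [590. 180.  75.] [12.97  0.07  1.64 -0.    0.    0.  ]
86 58 [591. 183.  60.] [14.32  0.08  2.4  -0.    0.    0.  ]
90 61 [591. 186.  44.] [15.6   0.08  3.26 -0.    0.    0.  ]
94 64 [591. 188.  29.] [16.81  0.09  4.23 -0.    0.    0.  ]
```

View pics/z3.png

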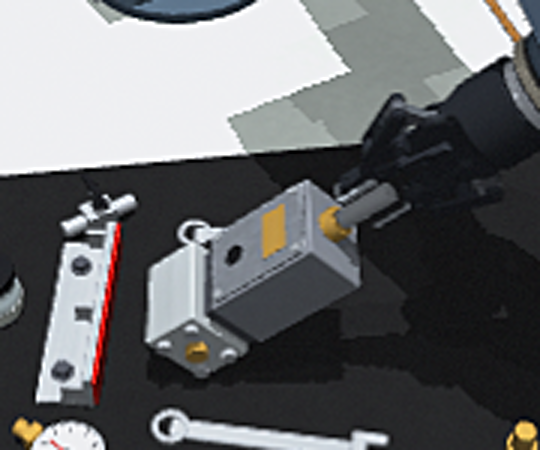

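Request:
carry_out(
  motion=[
    {"ax": 0, "ay": 0, "az": 0, "dx": 0.8, "dy": 0, "dz": -0.4, "claw": 0.4},
    {"ax": 0, "ay": 0, "az": 0, "dx": 1.6, "dy": 0, "dz": -0.5, "claw": 0.41},
    {"ax": 0, "ay": 0, "az": 0, "dx": 2.4, "dy": 0, "dz": -0.6, "claw": 0.43},
    {"ax": 0, "ay": 0, "az": 0, "dx": 3.2, "dy": 0, "dz": -0.6, "claw": 0.45},
    {"ax": 0, "ay": 0, "az": 0, "dx": 4.0, "dy": 0, "dz": -0.6, "claw": 0.46},
    {"ax": 0, "ay": 0, "az": 0, "dx": 4.8, "dy": 0, "dz": -0.6, "claw": 0.48},
    {"ax": 0, "ay": 0, "az": 0, "dx": 5.5, "dy": 0, "dz": -0.5, "claw": 0.5},
    {"ax": 0, "ay": 0, "az": 0, "dx": 6.3, "dy": 0, "dz": -0.4, "claw": 0.51},
    {"ax": 0, "ay": 0, "az": 0, "dx": 7.1, "dy": 0, "dz": -0.3, "claw": 0.53},
    {"ax": 0, "ay": 0, "az": 0, "dx": 7.9, "dy": 0, "dz": -0.2, "claw": 0.55},
    {"ax": 0, "ay": 0, "az": 0, "dx": 8.6, "dy": 0, "dz": 0, "claw": 0.56},
    {"ax": 0, "ay": 0, "az": 0, "dx": 9.4, "dy": 0, "dz": 0.2, "claw": 0.58},
    {"ax": 0, "ay": 0, "az": 0, "dx": 10.1, "dy": 0, "dz": 0.4, "claw": 0.6},
    {"ax": 0, "ay": 0, "az": 0, "dx": 10.8, "dy": 0, "dz": 0.7, "claw": 0.61},
    {"ax": 0, "ay": 0, "az": 0, "dx": 11.6, "dy": 0, "dz": 1.0, "claw": 0.63},
    {"ax": 0, "ay": 0, "az": 0, "dx": 11.6, "dy": 0, "dz": 1.0, "claw": 0.63},
    {"ax": 0, "ay": 0, "az": 0, "dx": 11.6, "dy": 0, "dz": 1.0, "claw": 0.63},
  ],
)

```text
clock: 11.2
position: [589.6, 174.0, 90.5]
ee_rot: [0.686, 0.614, -0.292, 0.259]
contact_force: [0.7, -0.4, -2.0]
opening: 53.7
```

Run:
```python
from h import *
p,R,o=cur(); print(p,o['opening'],o['contact_force'])
S=ctrl.camera('scene')
for D in (78,82,86,90,94):
    t=np.radians(D); f=.8; k=(D-46)/44; g=31+(k*30); pp=29-14*k
    q=pose(t,f,g,pp); print(D,round(g),np.round(q),np.round(rel(p,R,q,tool(f)),2))
cv2.imwrite('pics/z4.png',cv2.resize(S['image'][150:300,240:420],None,fx=3,fy=3,interpolation=2)[...,::-1])
```

```text
[589.618 174.014  90.454] 53.7425786640503 [ 0.69  -0.385 -1.982]
78 53 [590. 175.  89.] [ 0.13 -0.01  0.03 -0.    0.    0.  ]
82 56 [590. 180.  75.] [ 1.53 -0.    0.69 -0.    0.    0.  ]
86 58 [591. 183.  60.] [ 2.88  0.    1.46 -0.    0.    0.  ]
90 61 [591. 186.  44.] [ 4.15  0.01  2.32 -0.    0.    0.  ]
94 64 [591. 188.  29.] [ 5.36  0.02  3.29 -0.    0.    0.  ]
```

View pics/z4.png

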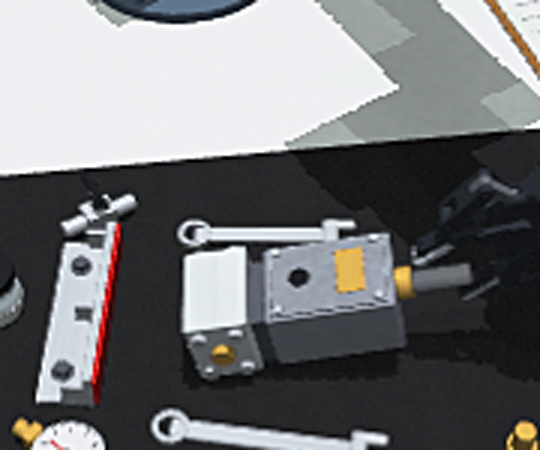

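Request:
carry_out(
  motion=[
    {"ax": 0, "ay": 0, "az": 0, "dx": 0.5, "dy": 0, "dz": 0.25, "claw": 0.64},
    {"ax": 0, "ay": 0, "az": 0, "dx": 1.0, "dy": 0, "dz": 0.45, "claw": 0.65},
    {"ax": 0, "ay": 0, "az": 0, "dx": 1.5, "dy": 0, "dz": 0.7, "claw": 0.66},
    {"ax": 0, "ay": 0, "az": 0, "dx": 2.0, "dy": 0, "dz": 0.95, "claw": 0.67},
    {"ax": 0, "ay": 0, "az": 0, "dx": 2.5, "dy": 0, "dz": 1.2, "claw": 0.68},
    {"ax": 0, "ay": 0, "az": 0, "dx": 2.9, "dy": 0, "dz": 1.5, "claw": 0.69},
    {"ax": 0, "ay": 0, "az": 0, "dx": 3.3, "dy": 0, "dz": 1.8, "claw": 0.7},
    {"ax": 0, "ay": 0, "az": 0, "dx": 3.7, "dy": 0, "dz": 2.0, "claw": 0.71},
    {"ax": 0, "ay": 0, "az": 0, "dx": 4.1, "dy": 0, "dz": 2.3, "claw": 0.72},
    {"ax": 0, "ay": 0, "az": 0, "dx": 4.1, "dy": 0, "dz": 2.3, "claw": 0.72},
    {"ax": 0, "ay": 0, "az": 0, "dx": 4.1, "dy": 0, "dz": 2.3, "claw": 0.72},
  ],
)

```text
clock: 12.35
position: [590.9, 185.8, 45.3]
ee_rot: [0.686, 0.614, -0.292, 0.259]
contact_force: [0.6, -0.7, -0.1]
opening: 61.4
```

Run:
```python
from h import *
p,R,o=cur(); print(p,o['opening'],o['contact_force'])
S=ctrl.camera('scene')
cv2.imwrite('pics/z5.png',cv2.resize(S['image'][180:300,240:400],None,fx=4,fy=4,interpolation=2)[...,::-1])
```

```text
[590.898 185.845  45.257] 61.37114470557782 [ 0.55 -0.69 -0.06]
```

View pics/z5.png

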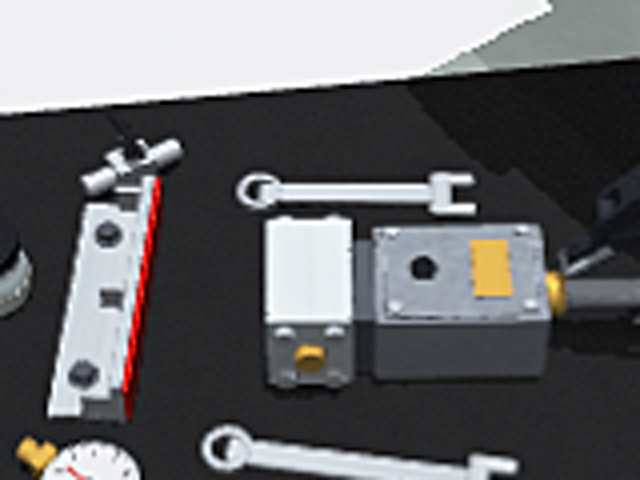

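Run:
```python
from h import *
p,R,o=cur()
n=np.array([.163,.987,0]);n/=np.linalg.norm(n); O=np.array([541.5,-108,3])
print('foot dist',(H-O)@n, 'side',(H-O)@np.array([-n[1],n[0],0]))
tx=np.array([n[1],-n[0],0]); Rp=Ro.from_matrix(np.stack([tx,np.cross(-up,tx),-up],1))
for q,RR in((p+15*e,R),(p+70*e,R),(H+e*225+up*140,Rp),(H+e*217+up*17,Rp)):
    print(np.round(q),rel(p,R,q,RR))
```

```text
foot dist 84.51691900871766 side -11.583626430175524
[593. 201.  45.] [ 1.043  0.    -1.078  0.     0.     0.   ]
[599. 255.  45.] [ 4.867  0.001 -5.031  0.     0.     0.   ]
[592. 197. 143.] [-6.234 -0.035 -7.594  0.645  0.617  1.526]
[591. 189.  20.] [2.05  0.003 1.533 0.645 0.617 1.526]
```

Request:
carry_out(
  motion=[
    {"ax": 0, "ay": 0, "az": 0, "dx": 0.5, "dy": 0, "dz": -0.5, "claw": 0.72},
    {"ax": 0, "ay": 0, "az": 0, "dx": 1.0, "dy": 0, "dz": -1.1, "claw": 0.72},
    {"ax": 0, "ay": 0, "az": 0, "dx": 3, "dy": 0, "dz": -3.1, "claw": 0.72},
    {"ax": 0, "ay": 0, "az": 0, "dx": 4.9, "dy": 0, "dz": -5, "claw": 0.72},
    {"ax": 0, "ay": 0, "az": 0, "dx": 2, "dy": 0, "dz": -8, "claw": 0.72},
    {"ax": 0, "ay": 0, "az": 0, "dx": -2, "dy": 0, "dz": -12, "claw": 0.68},
    {"ax": 0, "ay": 0, "az": 0, "dx": -5.9, "dy": 0, "dz": -15.5, "claw": 0.66},
    {"ax": 0.645, "ay": 0.617, "az": 1.526, "dx": -9, "dy": 0, "dz": -11.5, "claw": 0.66},
    {"ax": 0.645, "ay": 0.617, "az": 1.526, "dx": -9, "dy": 0, "dz": -11.5, "claw": 0.66},
    {"ax": 0.645, "ay": 0.617, "az": 1.526, "dx": -9, "dy": 0, "dz": -11.5, "claw": 0.66},
    {"ax": 0.645, "ay": 0.617, "az": 1.526, "dx": -9, "dy": 0, "dz": -11.5, "claw": 0.66},
    {"ax": 0.645, "ay": 0.617, "az": 1.526, "dx": -9, "dy": 0, "dz": -11.5, "claw": 0.66},
    {"ax": 0.645, "ay": 0.617, "az": 1.526, "dx": -9, "dy": 0, "dz": -11.5, "claw": 0.66},
    {"ax": 0.645, "ay": 0.617, "az": 1.526, "dx": -9, "dy": 0, "dz": -11.5, "claw": 0.66},
    {"ax": 0.645, "ay": 0.617, "az": 1.526, "dx": -9, "dy": 0, "dz": -11.5, "claw": 0.66},
    {"ax": 0.645, "ay": 0.617, "az": 1.526, "dx": -9, "dy": 0, "dz": -11.5, "claw": 0.66},
    {"ax": 0.645, "ay": 0.617, "az": 1.526, "dx": -9, "dy": 0, "dz": -11.5, "claw": 0.66},
    {"ax": 0.645, "ay": 0.617, "az": 1.526, "dx": -9, "dy": 0, "dz": -11.5, "claw": 0.66},
    {"ax": 0.645, "ay": 0.617, "az": 1.526, "dx": -9, "dy": 0, "dz": -11.5, "claw": 0.66},
    {"ax": 0.645, "ay": 0.617, "az": 1.526, "dx": -9, "dy": 0, "dz": -11.5, "claw": 0.66},
  ],
)

```text
clock: 14.4
position: [593.3, 205.7, 190.5]
ee_rot: [0.997, -0.082, -0.0, -0.0]
contact_force: [0.3, -0.3, 0.7]
opening: 56.9
```

Run:
```python
from h import *
p,R,o=cur(); print(p,R.as_matrix(),o['opening'],o['joint_pos'])
S=ctrl.camera('scene');W=ctrl.camera('wrist')
T=np.array(W['T_tool_cam']); M=np.eye(4);M[:3,:3]=R.as_matrix();M[:3,3]=p
C=np.linalg.inv(M@T); W['R']=C[:3,:3];W['t']=C[:3,3]
for nm,c in(('S',S),('W',W)):
  for n,z in(('stub_end',42),('housing_top',35),('transmitter',38),('heel',3)):
    for q in ctrl.landmark_of(n,c)[:3]: print(nm,n,q['position'],round(q['confidence'],2),atz(c,q['position'],z))
cv2.imwrite('pics/z6.png',np.vstack([cv2.resize(S['image'][180:300,240:400],None,fx=2,fy=2,interpolation=2),cv2.resize(W['image'],(576,360))[:, 128:448]])[...,::-1])
print('pred',H+e*246,H+e*182)
```

```text
[593.265 205.743 190.486] [[ 0.986 -0.164  0.   ]
 [-0.164 -0.986  0.001]
 [-0.    -0.001 -1.   ]] 56.89082174577653 [0.259 0.532 1.478 0.001 1.131 0.424]
S stub_end [175.5, 218.2] 0.98 [ 395.744 -389.851   42.   ]
S stub_end [142.3, 230.6] 0.95 [ 432.462 -479.803   42.   ]
S stub_end [397.3, 253.7] 0.74 [595.852 211.421  42.   ]
S housing_top [150.8, 253.5] 0.87 [ 512.361 -445.961   35.   ]
S housing_top [180.0, 226.1] 0.75 [ 421.528 -375.837   35.   ]
S housing_top [373.5, 254.1] 0.72 [584.147 150.234  35.   ]
S transmitter [191.5, 259.7] 0.96 [ 548.238 -331.639   38.   ]
S transmitter [308.2, 255.2] 0.69 [569.096 -22.56   38.   ]
S transmitter [177.6, 315.6] 0.55 [ 714.477 -351.754   38.   ]
S heel [197.1, 262.0] 0.93 [ 530.367 -325.436    3.   ]
S heel [270.6, 223.2] 0.19 [ 412.536 -119.906    3.   ]
W stub_end [314.1, 165.4] 0.77 [592.212 218.493  42.   ]
W housing_top [316.4, 225.1] 0.87 [584.247 158.251  35.   ]
pred [594.548 217.919   3.   ] [587.303 154.33    3.   ]
```

View pics/z6.png

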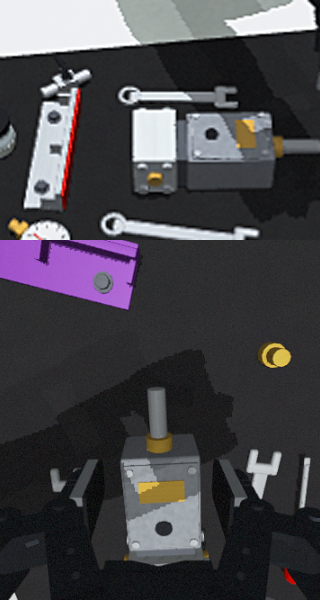

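Request:
carry_out(
  motion=[
    {"ax": 0, "ay": 0, "az": 0, "dx": 0.1, "dy": 0.6, "dz": 4, "claw": 0.66},
    {"ax": 0, "ay": 0, "az": 0, "dx": 0.1, "dy": 0.6, "dz": 8, "claw": 0.66},
    {"ax": 0, "ay": 0, "az": 0, "dx": 0.1, "dy": 0.6, "dz": 12, "claw": 0.66},
    {"ax": 0, "ay": 0, "az": 0, "dx": 0.1, "dy": 0.6, "dz": 15, "claw": 0.66},
    {"ax": 0, "ay": 0, "az": 0, "dx": 0.1, "dy": 0.6, "dz": 16.8, "claw": 0.66},
    {"ax": 0, "ay": 0, "az": 0, "dx": 0.1, "dy": 0.6, "dz": 16.8, "claw": 0.66},
    {"ax": 0, "ay": 0, "az": 0, "dx": 0.1, "dy": 2, "dz": 16.8, "claw": 0.66},
    {"ax": 0, "ay": 0, "az": 0, "dx": 0.1, "dy": 3, "dz": 16.8, "claw": 0.66},
    {"ax": 0, "ay": 0, "az": 0, "dx": 0.1, "dy": 3.4, "dz": 16.8, "claw": 0.66},
    {"ax": 0, "ay": 0, "az": 0, "dx": 0.1, "dy": 3.8, "dz": 16.8, "claw": 0.66},
    {"ax": 0, "ay": 0, "az": 0, "dx": 0.1, "dy": 4.2, "dz": 16.8, "claw": 0.66},
    {"ax": 0, "ay": 0, "az": 0, "dx": 0.1, "dy": 4.6, "dz": 16.8, "claw": 0.66},
    {"ax": 0, "ay": 0, "az": 0, "dx": 0.1, "dy": 5, "dz": 16.8, "claw": 0.66},
  ],
)

```text
clock: 16.2
position: [587.3, 156.9, 22.7]
ee_rot: [0.997, -0.081, 0.001, -0.001]
contact_force: [2.6, 6.0, 2.4]
opening: 55.9
```

Request:
carry_out(
  motion=[
    {"ax": 0, "ay": 0, "az": 0, "dx": 0, "dy": 0.4, "dz": 0, "claw": 0.66},
    {"ax": 0, "ay": 0, "az": 0, "dx": 0, "dy": 0.8, "dz": 0, "claw": 0.66},
    {"ax": 0, "ay": 0, "az": 0, "dx": 0, "dy": 1.3, "dz": 0, "claw": 0.66},
    {"ax": 0, "ay": 0, "az": 0, "dx": 0, "dy": 1.8, "dz": 0, "claw": 0.66},
    {"ax": 0, "ay": 0, "az": 0, "dx": 0, "dy": 2.3, "dz": 0, "claw": 0.66},
    {"ax": 0, "ay": 0, "az": 0, "dx": 0, "dy": 2.8, "dz": 0, "claw": 0.66},
    {"ax": 0, "ay": 0, "az": 0, "dx": 0, "dy": 3.3, "dz": 0, "claw": 0.66},
    {"ax": 0, "ay": 0, "az": 0, "dx": 0, "dy": 3.8, "dz": 0, "claw": 0.66},
    {"ax": 0, "ay": 0, "az": 0, "dx": 0, "dy": 4.3, "dz": 0, "claw": 0.66},
    {"ax": 0, "ay": 0, "az": 0, "dx": 0, "dy": 4.8, "dz": 0, "claw": 0.66},
    {"ax": 0, "ay": 0, "az": 0, "dx": 0, "dy": 5.3, "dz": 0, "claw": 0.66},
    {"ax": 0, "ay": 0, "az": 0, "dx": 0, "dy": 5.7, "dz": 0, "claw": 0.66},
    {"ax": 0, "ay": 0, "az": 0, "dx": 0, "dy": 6.0, "dz": 0, "claw": 0.66},
    {"ax": 0, "ay": 0, "az": 0, "dx": 0, "dy": 6.2, "dz": 0, "claw": 0.66},
  ],
)

```text
clock: 17.6
position: [576.8, 95.7, 22.5]
ee_rot: [0.997, -0.082, 0.0, -0.001]
contact_force: [1.3, 6.7, 2.9]
opening: 56.4
```

Run:
```python
from h import *
p,R,o=cur(); print(p,o['opening'],o['contact_force'])
O=np.array([541.5,-108,3]);n=np.array([.163,.987,0]); print((p-O)@n)
S=ctrl.camera('scene');T=ctrl.camera('top')
cv2.imwrite('pics/z7.png',np.hstack([cv2.resize(S['image'][200:300,240:380],None,fx=4,fy=4,interpolation=2),cv2.resize(T['image'][130:230,320:380],None,fx=4,fy=4,interpolation=2)])[...,::-1])
```

```text
[576.828  95.689  22.517] 56.443153803212645 [1.262 6.717 2.854]
206.79992627259512
```

View pics/z7.png

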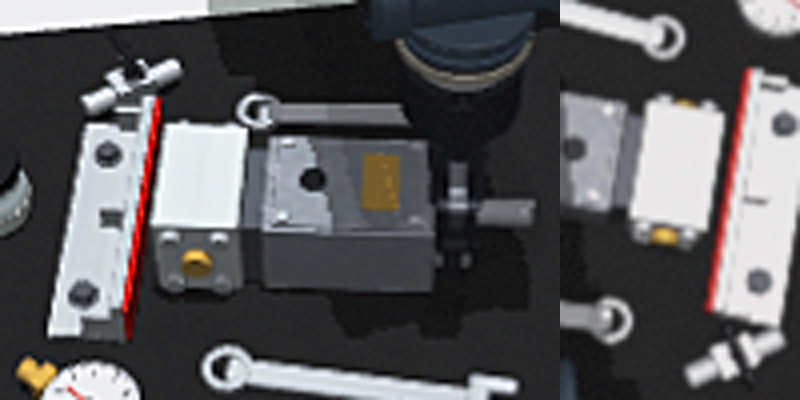

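Request:
carry_out(
  motion=[
    {"ax": 0, "ay": 0, "az": 0, "dx": 0, "dy": 0.2, "dz": 0, "claw": 0.66},
    {"ax": 0, "ay": 0, "az": 0, "dx": 0, "dy": 0.4, "dz": 0, "claw": 0.66},
    {"ax": 0, "ay": 0, "az": 0, "dx": 0, "dy": 0.6, "dz": 0, "claw": 0.66},
    {"ax": 0, "ay": 0, "az": 0, "dx": 0, "dy": 0.8, "dz": 0, "claw": 0.66},
    {"ax": 0, "ay": 0, "az": 0, "dx": 0, "dy": 0.9, "dz": 0, "claw": 0.66},
    {"ax": 0, "ay": 0, "az": 0, "dx": 0, "dy": 1.0, "dz": 0, "claw": 0.66},
  ],
)

```text
clock: 18.3
position: [575.2, 85.9, 22.4]
ee_rot: [0.997, -0.082, 0.0, -0.001]
contact_force: [0.9, 7.4, 3.1]
opening: 56.6
```

Request:
carry_out(
  motion=[
    {"ax": 0, "ay": 0, "az": 0, "dx": 0, "dy": 0.1, "dz": 0, "claw": 0.66},
    {"ax": 0, "ay": 0, "az": 0, "dx": 0, "dy": 0.1, "dz": 0, "claw": 0.66},
  ],
)

```text
clock: 18.5
position: [575.0, 84.8, 22.4]
ee_rot: [0.997, -0.082, 0.0, -0.001]
contact_force: [1.2, 5.8, 2.5]
opening: 56.2
```

Request:
carry_out(
  motion=[
    {"ax": 0, "ay": 0, "az": 0, "dx": 0, "dy": 0.1, "dz": 0, "claw": 0.66},
    {"ax": 0, "ay": 0, "az": 0, "dx": 0, "dy": 0.1, "dz": 0, "claw": 0.66},
  ],
)

```text
clock: 18.7
position: [575.0, 84.2, 22.4]
ee_rot: [0.997, -0.082, 0.001, -0.001]
contact_force: [2.2, 7.8, 1.9]
opening: 56.7
```

Request:
carry_out(
  motion=[
    {"ax": 0, "ay": 0, "az": 0, "dx": 0, "dy": 0.1, "dz": 0, "claw": 0.66},
    {"ax": 0, "ay": 0, "az": 0, "dx": 0, "dy": 0.1, "dz": 0, "claw": 0.66},
  ],
)

```text
clock: 18.9
position: [575.3, 83.9, 22.6]
ee_rot: [0.997, -0.082, 0.001, -0.001]
contact_force: [4.8, 15.4, 1.3]
opening: 56.3
```

Request:
carry_out(
  motion=[
    {"ax": 0, "ay": 0, "az": 0, "dx": 0, "dy": 0.1, "dz": 0, "claw": 0.66},
    {"ax": 0, "ay": 0, "az": 0, "dx": 0, "dy": 0.1, "dz": 0, "claw": 0.66},
  ],
)

```text
clock: 19.1
position: [575.6, 83.7, 22.8]
ee_rot: [0.997, -0.082, 0.002, -0.002]
contact_force: [6.0, 20.6, 0.8]
opening: 56.5
```

Request:
carry_out(
  motion=[
    {"ax": 0, "ay": 0, "az": 0, "dx": 0, "dy": -0.3, "dz": 0, "claw": 0.66},
    {"ax": 0, "ay": 0, "az": 0, "dx": 0, "dy": -1.5, "dz": 0, "claw": 0.66},
    {"ax": 0, "ay": 0, "az": 0, "dx": 0, "dy": -3.5, "dz": 0, "claw": 0.66},
    {"ax": 0, "ay": 0, "az": 0, "dx": 0, "dy": -3.5, "dz": -4, "claw": 0.66},
    {"ax": 0, "ay": 0, "az": 0, "dx": 0, "dy": -3.5, "dz": -8, "claw": 0.66},
    {"ax": 0, "ay": 0, "az": 0, "dx": 0, "dy": -8, "dz": -12, "claw": 0.66},
    {"ax": 0, "ay": 0, "az": 0, "dx": 0, "dy": -12, "dz": -15, "claw": 0.66},
    {"ax": 0, "ay": 0, "az": 0, "dx": 0, "dy": -16, "dz": -18, "claw": 0.66},
    {"ax": 0, "ay": 0, "az": 0, "dx": 0, "dy": -20, "dz": -20, "claw": 0.66},
    {"ax": 0, "ay": 0, "az": 0, "dx": 0, "dy": -24, "dz": -20, "claw": 0.66},
    {"ax": 0, "ay": 0, "az": 0, "dx": 0, "dy": -24, "dz": -20, "claw": 0.66},
    {"ax": 0, "ay": 0, "az": 0, "dx": 0, "dy": -24, "dz": -20, "claw": 0.66},
  ],
)

```text
clock: 20.3
position: [612.5, 318.9, 221.1]
ee_rot: [0.997, -0.081, -0.001, 0.0]
contact_force: [0.2, -1.5, 0.5]
opening: 56.1
```

Run:
```python
from h import *
p,R,o=cur(); print(p,o['contact_force'])
S=ctrl.camera('scene');T=ctrl.camera('top')
for n,z in(('stub_end',42),('housing_top',35),('transmitter',38)):
  for nm,c in(('S',S),('T',T)):
    for q in ctrl.landmark_of(n,c)[:4]:
      x=atz(c,q['position'],z)
      if -180<x[1]<250: print(nm,n,q['position'],round(q['confidence'],2),x)
for n in('jar','gauge','valve','wrench_a','screwdriver','adapter'):
    for q in ctrl.landmark_of(n,T)[:2]: print(n,round(q['confidence'],2),atz(T,q['position'],3))
cv2.imwrite('pics/z8.png',np.hstack([cv2.resize(S['image'][200:300,240:360],None,fx=4,fy=4,interpolation=2),cv2.resize(T['image'][130:230,300:380],None,fx=4,fy=4,interpolation=2)])[...,::-1])
```

```text
[612.53  318.933 221.093] [ 0.246 -1.521  0.468]
S stub_end [366.0, 256.1] 0.62 [593.453 127.89   42.   ]
T stub_end [276.3, 163.9] 0.83 [574.576 140.994  42.   ]
S housing_top [345.7, 253.6] 0.91 [573.476  77.138  35.   ]
T housing_top [299.7, 162.0] 0.62 [581.999  73.269  35.   ]
T housing_top [359.2, 176.9] 0.33 [ 538.396 -100.942   35.   ]
S transmitter [276.3, 252.7] 0.56 [ 550.751 -106.254   38.   ]
T transmitter [360.7, 176.4] 0.63 [ 539.365 -105.06    38.   ]
jar 0.76 [ 514.479 -218.502    3.   ]
gauge 0.89 [ 693.986 -151.97     3.   ]
valve 0.57 [ 410.428 -115.446    3.   ]
wrench_a 0.95 [447.937  45.305   3.   ]
wrench_a 0.61 [682.197  14.866   3.   ]
screwdriver 0.52 [747.901   9.728   3.   ]
adapter 0.44 [718.196 229.786   3.   ]
```

View pics/z8.png

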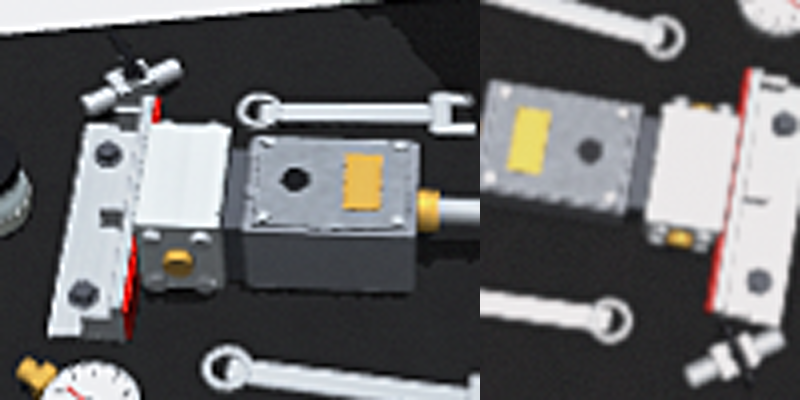

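```bash
python3 -c "
from h import *
print(ctrl.job_done())"
```

```text
the job is handed in; nothing more can be done
None
```

I tipped the transmitter away from the stop and pushed it along the mat until its foot met the stop. I then handed the job in at about 21 s; no verdict was reported.

- **Tipping:** The fingers caged the stub loosely and lowered the transmitter onto its back over about 5 s. The contact forces read at each stop stayed around 2 N or less.
- **Pushing:** Two fingers, one either side of the stub, pushed the housing's top face. I stopped when the force rose from about 7 N to about 21 N with the motion stalled, which I took as contact with the stop. I then backed the arm clear.

**Final checks:**
- **Transmitter:** In the last picture it lies flat with the cover up. Its foot sits against the red face and looks parallel to it, roughly 10–15 mm to one side of the middle by estimate.
- **Bystanders:** The things the networks could find read within about 11 mm of where they started, which is about their noise level. The networks can't tell the two wrenches apart, so I checked those by eye as well.
- **Disagreement:** In the last pictures the networks' points for the stub end differed by up to about 20 mm between the scene and top cameras. One "transmitter" point (551, -106 mm) was also about 10 mm off the other. I relied on the pictures and the force rise instead.

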